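# Put the rubber mould away in the roll-top store

### The arm

A 6-joint arm with a two-finger parallel gripper is mounted at the origin on the work surface. World frame = base frame: x ahead of the robot, y to its left, z up, the work surface at z = 0. Lengths are in m, angles in degrees, forces in N, time in s.
With the tool pointing down it reaches from about 0.375 to 0.975 m from the base axis. Payload 3.8 kg.
Tool frame: the origin (TCP) lies at the very end of the fingers, on their centre line; the grasp point (between the pads) lies hold_point_z behind it (hold_point_z is the distance from the TCP to the grasp point, in m); z points along the fingers, y is the line along which they close (so a half turn about z gives the same grasp; the last joint's range is limited). The gripper opens to 88 mm and grips with 3 to 60 N. Pads are 18 mm wide; open, the fingers measure 123 mm over their backs; the gripper's body (75 mm by 187 mm) begins 45 mm behind the grasp point.
Start: joints at [-74.536, 15.12, 91.902, -0, 72.978, -2.114], TCP at [0.204, -0.643, 0.239] pointing down, gripper open.
Joint ranges: [-150.88, 150.88], [-54.13, 125.18], [17.81, 147.31], [-75.09, 255.09], [0, 152.58], [-146.25, 146.25]. Speed limits (degrees/s): [147.25, 147.25, 180, 180, 180, 180].

### API

Orientations are given as [roll, pitch, yaw] about the fixed x, y, z axes, in that order (R = Rz(yaw) Ry(pitch) Rx(roll)).
In Python, from rig import get_obs, capture, close_job, recognise, trace, hold_point_z gives the robot as it stands.
- The arm moves only by the tool drive_tool, never from a script. Its argument "motion" is a list of rows, each an object of numbers: "tx", "ty", "tz": the shift along the tool's x, y, z in units of 30 mm (1.0 is 30 mm); "spin": the turn about the tool's z in units of 6 degrees (1.0 is 6 degrees); "grip": the closure in counts, from 0 (fully open) to 255 (shut). In form: [{"tx": .., "ty": .., "tz": .., "spin": .., "grip": ..}, ...]. A call has 1 to 5 rows; each row shifts and turns the commanded pose from where the row before left it, along the tool's axes as they then stand; what a row does not reach is not made up. A row lasts 1/8 s, in which the tool goes at most 62.5 mm and 10.7 degrees, less where a joint would pass 70% of its speed; a pose out of reach is approached as far as the arm can. A call is refused whole if a number of a shift passes 1 or a number of a turn 1, either way. A call with a gripper value outside its range is refused whole. The fingers move at their own pace and stop on an object; "newtons" is the grip in N (left out, the last holds). Time passes only in rows, so rows that do not move let the fingers close. It gives the time, the measured TCP pose, the force, the opening and the grip force at its end, in the units of the state.
- get_obs(): the state, without advancing time (a new reading comes with each control period).
- capture(name): name is "scene" or "top" or "wrist"; returns a dict with "img" (420x560x3 uint8, red, green, blue), "vertical_fov" (degrees; the focal length in pixels is half the picture's height over the tangent of half this angle, whatever the lens; pixels are square), "cx", "cy" (the principal point, pixels), "rvec" (rotation vector, rad) and "tvec" (3), from world to camera coordinates, as OpenCV has them. Camera axes: x right, y down, z forward; pixel columns grow to the right and rows downward; lengths in m; the calibration is good to about 2 mm. A picture is of the moment at which its call begins. There is no depth.
- close_job(): hands the job in; it is judged then, once.
Trained networks look in a picture, given as the dict that the camera call returned (one of the last four; its "shot" number tells which), for a name from the list of things; names that differ only in an ending like _2 or _b are one class to them, and where a whole thing is asked for, a point or a joint stands for the part that bears it (a point fixed in the world has none). Each returns a list of dicts, best first, with "score" (0 to 1); they miss things now and then, are a little off and sometimes report something else, mostly with a low value. They report only what shows in the picture. A call takes as long as a camera call. They do not tell look-alikes from the thing itself.
- recognise(picture, target): "bbox" ([left, top, right, bottom] as shares, 0 to 1, of the picture: columns of its width, rows of its height, round what is visible of it).
- trace(picture, target): "region" (420x560 bool, what is visible of it) and "bbox" ([left, top, right, bottom] as shares, 0 to 1, of the picture: columns of its width, rows of its height, round what is visible of it).
The state is a dict: "time": time; "q": joint angles; "qd": joint speeds; "tau": joint torques, N m; "eef_pos": TCP position; "orientation": TCP orientation; "force": force on the tool from outside, world axes, zero at the start; "wrist_torque": the same for the moment, N m; "grip_width": finger opening in m; "gripper_force": force on a finger pad.
Only numpy, scipy, OpenCV 4.12 (cv2) and the standard library are available. Lean on these libraries where they do the work, as an engineer would, in place of code of your own. Each camera call takes 0.05 s, during which the arm holds its last target. There are 200 camera calls.

### The job

The mould in the released clamp is finished with: roll the store's tambour door back and put the mould away in the gap between the two moulds already in there. Set it down gently, upright between the two stops and end-on to the front like its neighbours, clear of both and without disturbing them, then roll the door gently all the way shut.

Things in the scene. Friction and masses are not known exactly. Their poses are not given: they have to be found in the camera images.
- store: white-board roll-top store (sizes in mm), fixed. Origin on the bench at mid-width = axis of the door's round track (axis along y, at z = 0). x to the back, y left, z up. Front apron x -158 to -146, top z = 125. Side walls 18 thick, inner faces y = +-150, rounded edge 212 from the axis. Top board from x = 75 back to 221, at most 223 high. Door right back: open from above for x -146 to -4
- place_row (a point): in the store, same axes: point on the inside deck (store x = -75, y = 0, z = 20), midway between two wooden stop strips, 8 thick and 22 high, that run across the whole width; their inner faces are 38 before and behind this point. Moulds stand between the strips. The open doorway above is 142 front to back and 300 wide, so a wide gripper body must lie along y here
- door (a joint): tambour door of wooden slats on the store's round track: angle travelled, rad. 0 = shut, lead rail down on the apron (hard stop); 0.85 = right back (hard stop). Stays where it is left; moves with about 3 to 5 N at the handle along the track
- door_handle (a point): middle of the steel D-handle on the door's lead rail: round bar 10 thick along the store's y, 231 from the track's axis, 32 off the rail; posts at y = +-22 (34 free between them, 54 over all). Shut: 43 degrees above level seen from the axis (store x -169, z 158). Goes up and back on the circle as the door opens: to x 7, z 231 at 0.85. Best entered along the radius, towards the axis
- clamp: air-powered mould clamp, fixed, jaws released and standing still. Origin on the bench under the middle of the jaw gap; x across the jaws, from the fixed jaw (-x) to the moving jaw and air cylinder (+x). Base x -50 to 165, y +-50, top z = 55. Jaw plates 12 thick, 56 wide along y, inner faces x = +-20, tops z = 105, the rest lower. The gap is open at the top and at both y ends
- mould_mid (a point): centre of the grey rubber mould to put away: block 62 long (its x), 32 thick (its y), 48 high (its z), about 110 g, centre 24 above its foot, both ends alike. It starts standing loose on the clamp's base between the jaws, length along the clamp's y: the jaws hide its long faces and stand 2 higher than it; its ends stand 3 out beyond the jaws
- stored_left_mid (a point): centre of an equal mould standing in the store on the +y side of the gap (store z = 44), 80 to 110 from the store's middle, length along the store's x; leave it where it is
- stored_right_mid (a point): centre of the other stored mould, the same on the -y side of the gap; leave it where it is
- flask: perforated steel casting flask standing on the bench, 92 wide over its flange, 110 high, origin at its foot; bystander, leave it
- wax_tree: wax tree on a rubber base, 84 wide, 125 high, origin at its foot; bystander, leave it. The rest of the bench top (z = 0), also between clamp and store and in front of both, is free to put things down
Not all that is in view belongs to the job. Leave any red or yellow look-alike of the part that bears mould_mid alone.

How it is judged (in metres and radians):
On the way, in this order (a step that is already met when the one before it is completed fails the run):
1. the door is rolled back far enough to reach in (more than 0.6 rad) (value of joint door above 0.6 rad), for 0.2 s.
2. the mould stands in the gap between the stops, let go (x of mould_mid in the frame of store between -0.087 and -0.063 m and z of mould_mid in the frame of store between 0.038 and 0.05 m and angle between mould_mid's own z axis and vertical below 0.12 rad and contact force between mould and the fingers below 0.05 N and y of mould_mid in the frame of store between -0.065 and 0.065 m), for 0.2 s.
At the end, for the whole second after the job is handed in: Door shut (below 0.03 rad); the mould at rest and let go on the store's deck, within 12 mm of the middle between the stops, upright within 7 degrees, lengthwise front to back within 11 degrees, between the stored moulds (within 65 mm of the store's middle), its centre over 37 mm from theirs (x of mould_mid in the frame of store between -0.087 and -0.063 m and z of mould_mid in the frame of store between 0.038 and 0.05 m and y of mould_mid in the frame of store between -0.065 and 0.065 m and horizontal distance between mould_mid and stored_left_mid above 0.037 m and horizontal distance between mould_mid and stored_right_mid above 0.037 m and angle between mould_mid's own z axis and vertical below 0.12 rad and angle between the x axis of mould_mid and the x axis of store, either way round below 0.2 rad and linear speed of mould below 0.02 m/s and value of joint door below 0.03 rad and velocity of joint door below 0.05 rad/s); the robot touches nothing.
It fails at once if a stored mould is shifted more than 12 mm or tipped (distance of any of stored_left_mid, stored_right_mid from where it was at the start of the episode above 0.012 m).
It fails at once if the mould is dropped or thrown into the store (faster than 0.5 m/s within 60 mm of its height there) (z of mould_mid in the frame of store below 0.104 m and x of mould_mid in the frame of store between -0.146 and 0.1 m and y of mould_mid in the frame of store between -0.15 and 0.15 m and linear speed of mould above 0.5 m/s).
It fails at once if the door is slammed (shutting faster than 1.8 rad/s) (velocity of joint door below -1.8 rad/s).
It fails at once if the flask or the wax tree is knocked (moved more than 30 mm) (distance of any of flask, wax_tree from where it was at the start of the episode above 0.03 m).
It also fails if it takes over 72 s, if anything falls off the work surface, if the arm or the gripper's body presses on something with over 40 N, if the wrist force passes 120 N, or if a joint passes its speed limit or range.

## Working session

There is one attempt and no reset: what is moved stays moved. The work goes in short steps, Python scripts to look and compute and a tool call to move; the robot and the scene stay as the last step left them, time stands still between calls to the robot, and variables do not carry over. Pictures are saved under pics/ and viewed, at most 12 in all, crops included, and the job is handed in when it is done.

Besides the shell and the picture viewer there is one more tool, called by a JSON object that holds its "op" and its "data". drive_tool: Moves the arm, as the interface text tells. Its arguments: {"type":"object","properties":{"motion":{"type":"array"},"newtons":{"type":"number"}},"required":["motion"]}

```bash
ls; mkdir -p pics
cat > h.py <<'E'
import numpy as np, cv2
from rig import *
def cam(c):
    f=210/np.tan(np.radians(c["vertical_fov"]/2)); K=np.array([[f,0,c["cx"]],[0,f,c["cy"]],[0,0,1]])
    R=cv2.Rodrigues(np.array(c["rvec"],float))[0]; return K,R,np.array(c["tvec"],float).ravel()
def proj(c,P):
    K,R,t=cam(c); q=(np.atleast_2d(P)@R.T+t)@K.T; return q[:,:2]/q[:,2:]
def plane(c,uv,z):
    K,R,t=cam(c); o=-R.T@t; d=(np.c_[np.atleast_2d(uv),np.ones(len(np.atleast_2d(uv)))]@np.linalg.inv(K).T)@R
    return o+d*((z-o[2])/d[:,2])[:,None]
def save(c,n): cv2.imwrite("pics/"+n+".png",c["img"][:,:,::-1])
E
python3 - <<'E'
from h import *
print(get_obs(),hold_point_z)
a=[]
for n in ["scene","top","wrist"]:
    c=capture(n); a.append(c["img"]); K,R,t=cam(c); print(n,c["vertical_fov"],c["cx"],c["cy"],-R.T@t, R[2])
    for k in ["store","door","door_handle","clamp","mould_mid","flask","wax_tree"]:
        r=recognise(c,k); print(k,[(round(x["score"],2),(np.array(x["bbox"])*[560,420,560,420]).round().tolist()) for x in r][:4])
for i in range(2): cv2.imwrite(f"pics/a{i}.png",a[i][:,:,::-1])
E
```

```text
pics
{'time': 0.0, 'q': array([-7.45372282e+01,  1.51672989e+01,  9.19810453e+01,  6.04430798e-04,
        7.29764732e+01, -2.11385835e+00]), 'qd': array([ 0.08086682, -0.07772851,  0.05837967,  0.00251235, -0.04668255,
        0.09311807]), 'tau': array([ 8.78782466e-04, -5.02104664e+01, -3.56872845e+01,  7.30053708e-02,
        2.93194503e-02, -1.77413663e-04]), 'eef_pos': array([ 0.20365442, -0.64280438,  0.23741183]), 'orientation': array([-1.79875289e+02, -5.18110613e-03,  1.75764470e+01]), 'force': array([ 0.53256058, -0.11451181,  0.00489714]), 'wrist_torque': array([ 0.01875672, -0.03577214,  0.01708112]), 'gripper_force': 0.0, 'grip_width': 0.08839152638748532} 0.0187
scene 54.618313181216514 283.2698345540957 210.15222309924255 [ 0.17075333 -0.01038732  1.20603398] [ 0.28197529 -0.0341121  -0.95881505]
store [(0.76, [154.0, 68.0, 291.0, 229.0])]
door [(0.83, [163.0, 119.0, 278.0, 208.0]), (0.71, [190.0, 204.0, 197.0, 209.0])]
door_handle [(0.83, [164.0, 115.0, 277.0, 206.0]), (0.16, [345.0, 155.0, 407.0, 229.0])]
clamp [(0.63, [346.0, 155.0, 407.0, 230.0])]
mould_mid [(0.83
[... 251 characters left out ...]
576501527 [ 0.18721957 -0.0580744   1.77171418] [ 0.19733351  0.01371362 -0.98024049]
store [(0.92, [178.0, 104.0, 284.0, 230.0])]
door [(0.86, [186.0, 146.0, 274.0, 219.0])]
door_handle [(0.85, [186.0, 146.0, 278.0, 218.0])]
clamp [(0.91, [337.0, 180.0, 380.0, 242.0])]
mould_mid [(0.74, [403.0, 219.0, 415.0, 235.0]), (0.52, [121.0, 260.0, 161.0, 290.0]), (0.5, [362.0, 253.0, 378.0, 266.0])]
flask [(0.89, [125.0, 260.0, 161.0, 287.0])]
wax_tree [(0.74, [409.0, 186.0, 435.0, 203.0])]
wrist 71.32401444583923 278.56373835061373 210.36304850419424 [ 0.26872341 -0.6228839   0.3853223 ] [-0.25312672 -0.07998513 -0.96412097]
store []
door []
door_handle []
clamp []
mould_mid []
flask []
wax_tree []
```

Run:
```python
import cv2
a=cv2.imread("pics/a0.png"); cv2.imwrite("pics/b0.png",cv2.resize(a[50:320,80:480],None,fx=2,fy=2,interpolation=cv2.INTER_CUBIC))
```

```text
(no output)
```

View pics/b0.png

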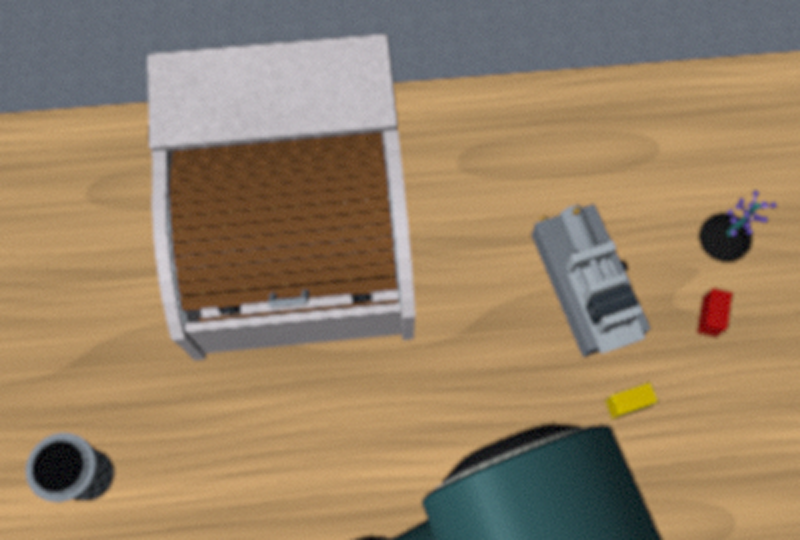

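The crop of the scene picture shows the door almost shut (handle at full-picture pixel ~(225,199)). The candidates for the mould are the dark grey one between the clamp jaws at ~(386,200), a red block at ~(437,206) and a yellow block at ~(396,250). I choose the grey one in the clamp. Next I check it in a close crop and measure the store.

Run:
```python
import cv2
import numpy as np
a=cv2.imread("pics/a0.png"); 
l=cv2.resize(a[60:240,145:300],None,fx=3.2,fy=3.2,interpolation=cv2.INTER_CUBIC)
r=cv2.resize(a[148:234,338:412],None,fx=4,fy=4,interpolation=cv2.INTER_CUBIC)
r=cv2.copyMakeBorder(r,0,l.shape[0]-r.shape[0],0,0,cv2.BORDER_CONSTANT)
o=np.hstack([l,r]);print(l.shape,o.shape); cv2.imwrite("pics/b1.png",o)
```

```text
(576, 496, 3) (576, 792, 3)
```

View pics/b1.png

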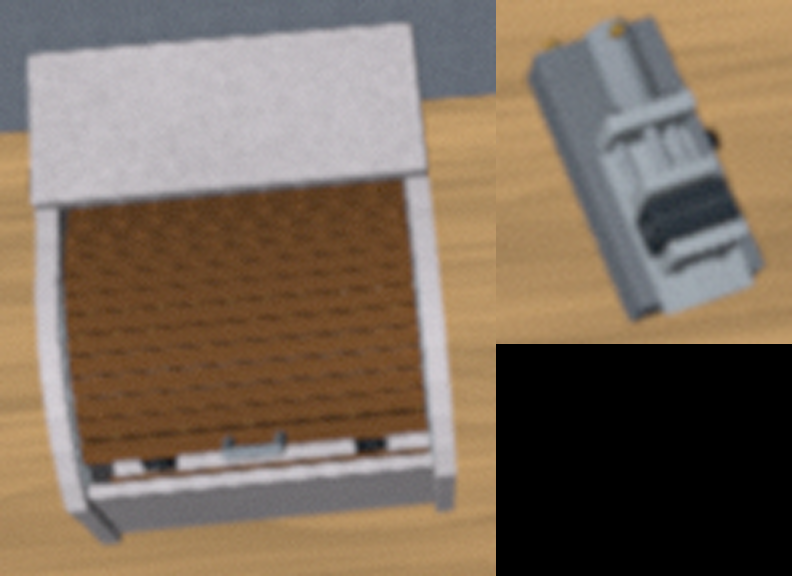

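```bash
cat >> h.py <<'E'
from scipy.optimize import least_squares
def pts(p,L):
    L=np.atleast_2d(L); c,s=np.cos(p[2]),np.sin(p[2]); return np.c_[p[0]+c*L[:,0]-s*L[:,1],p[1]+s*L[:,0]+c*L[:,1],L[:,2]]
def fit(c,L,uv,x0):
    r=least_squares(lambda p:(proj(c,pts(p,L))-uv).ravel(),x0,loss="soft_l1"); return r.x,r.fun.reshape(-1,2)
E
python3 - <<'E'
from h import *
c=capture("scene"); 
S=np.array([[.221,.168,.223],[.221,-.168,.223],[.075,.168,.223],[.075,-.168,.223],[-.158,.15,.125],[-.158,-.15,.125]])
uv=np.array([[28,57],[410,25],[33,205],[425,172],[93,497],[433,463]])/3.2+[145,60]
p,r=fit(c,S,uv,[.5,.2,0]); print("store",p,np.degrees(p[2]),r.round(1).tolist())
h=np.array([[224,200.6]])
R=.231
f=lambda a:proj(c,pts(p,[[-R*np.cos(a),0,R*np.sin(a)]]))[0]
for d in [0,.1,.2,.3]: print(d,f(np.radians(43)+d))
C=np.array([[.165,.05,.055],[.165,-.05,.055],[-.05,.05,.055],[-.05,-.05,.055]])
uv=(np.array([[530,73],[655,18],[638,308],[762,268]])-[496,0])/4+[338,148]
q,r=fit(c,C,uv,[.4,-.2,.5]); print("clamp",q,np.degrees(q[2]),r.round(1).tolist())
print("mould", plane(c,[[386.5,201]],.103))
print(proj(c,pts(p,[[-.075,.095,.068],[-.075,-.095,.068],[-.075,0,.02]])))
for n in["stored_left_mid","stored_right_mid","flask","wax_tree"]:
  print(n,[(round(x["score"],2),(np.array(x["bbox"])*[560,420,560,420]).round().tolist()) for x in recognise(c,n)][:4])
E
```

```text
store [0.65814508 0.10758765 0.0113322 ] 0.6492870023160626 [[-0.3, -0.6], [0.5, -1.0], [-1.0, 0.1], [1.1, -0.9], [-1.3, 1.2], [0.8, 1.1]]
0 [226.00711174 211.59303323]
0.1 [224.82592276 203.9391082 ]
0.2 [223.67140162 195.79460384]
0.3 [222.5627916  187.27877573]
clamp [ 0.49675077 -0.34651499  0.23494544] 13.461381931323382 [[0.2, -4.6], [-0.9, -0.4], [0.1, 1.1], [0.4, 0.6]]
mould [[ 0.49517377 -0.34551913  0.103     ]]
[[195.58504229 192.89820504]
 [259.76292132 186.66322977]
 [229.6923211  194.95833792]]
stored_left_mid []
stored_right_mid [(0.5, [255.0, 198.0, 268.0, 202.0])]
flask [(0.56, [93.0, 268.0, 141.0, 299.0])]
wax_tree [(0.79, [428.0, 146.0, 470.0, 180.0]), (0.2, [253.0, 198.0, 265.0, 204.0])]
```

{"op": "drive_tool", "data": {"motion": [{"tx":0.94,"ty":-0.57,"tz":-0.1},{"tx":0.94,"ty":-0.57,"tz":-0.1},{"tx":0.94,"ty":-0.57,"tz":-0.1},{"tx":0.94,"ty":-0.57,"tz":-0.1},{"tx":0.94,"ty":-0.57,"tz":-0.1}]}}

```text
validation failed for argument at $.mo...
```

{"op": "drive_tool", "data": {"motion": [{"tx":0.94,"ty":-0.57,"tz":-0.1},{"tx":0.94,"ty":-0.57,"tz":-0.1},{"tx":0.94,"ty":-0.57,"tz":-0.1},{"tx":0.94,"ty":-0.57,"tz":-0.1},{"tx":0}]}}

```text
validation failed for argument at $.mo...
```

Run:
```python
from h import *
o=get_obs(); print(o["time"],o["eef_pos"],o["orientation"])
c=capture("wrist"); save(c,"w1"); 
import pickle; pickle.dump(c,open("w1.pkl","wb"))
K,R,t=cam(c);print(-R.T@t,proj(c,[.497,-.3465,.103]))
cv2.imwrite("pics/w1b.png",cv2.resize(c["img"][:,:,::-1],None,fx=1.4,fy=1.4))
```

```text
1.45 [ 0.20386128 -0.6434784   0.23873471] [ 1.79998555e+02 -2.88317320e-04  1.75763291e+01]
[ 0.26872243 -0.62288086  0.38527253] [[ -18.33022385 -345.06582527]]
```

View pics/w1b.png

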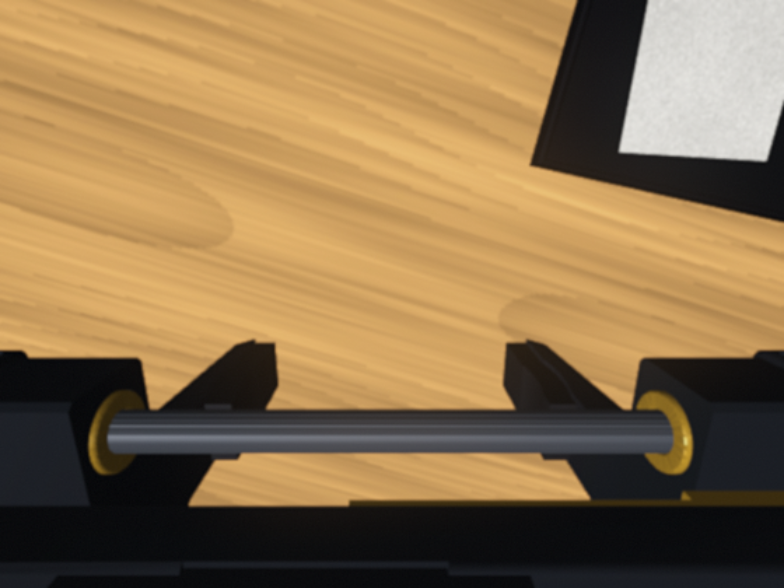

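The move was refused before it started, probably because each row needs every key. The picture shows only bench and a dark tray, with the fingertips at about rows 340-400 of 588. The usable view is therefore ahead of the TCP along tool x.

{"op": "drive_tool", "data": {"motion": [{"tx":0.9,"ty":-0.6,"tz":-0.2,"spin":0,"grip":0},{"tx":0.9,"ty":-0.6,"tz":-0.2,"spin":0,"grip":0},{"tx":0.9,"ty":-0.6,"tz":-0.2,"spin":0,"grip":0},{"tx":0.9,"ty":-0.6,"tz":-0.2,"spin":0,"grip":0},{"tx":0.9,"ty":-0.6,"tz":-0.2,"spin":0,"grip":0}]}}

```text
time: 2.12
eef_pos: [0.3059, -0.5161, 0.269]
orientation: [180.0, -0.0, 17.6]
force: [-0.1, -0.6, 0.0]
grip_width: 0.0879
gripper_force: 0.0
```

{"op": "drive_tool", "data": {"motion": [{"tx":0.9,"ty":-0.6,"tz":-0.2,"spin":0,"grip":0},{"tx":0.9,"ty":-0.6,"tz":-0.2,"spin":0,"grip":0},{"tx":0,"ty":-0.9,"tz":-0.2,"spin":0,"grip":0},{"tx":0,"ty":-0.9,"tz":0,"spin":0,"grip":0},{"tx":0,"ty":0,"tz":0,"spin":0,"grip":0}]}}

```text
time: 2.75
eef_pos: [0.3295, -0.4137, 0.2871]
orientation: [180.0, -0.0, 17.6]
force: [0.0, -1.3, -0.4]
grip_width: 0.0881
gripper_force: 0.0
```

Run:
```python
from h import *
o=get_obs(); print(o["time"],o["eef_pos"],o["orientation"])
c=capture("wrist"); save(c,"w2"); 
import pickle; pickle.dump(c,open("w2.pkl","wb"))
K,R,t=cam(c);print(-R.T@t,proj(c,[.497,-.3465,.103]))
cv2.imwrite("pics/w2b.png",cv2.resize(c["img"][:,:,::-1],None,fx=1.4,fy=1.4))
```

```text
2.75 [ 0.32952992 -0.41366123  0.28711492] [ 1.79967473e+02 -1.33310022e-02  1.76419714e+01]
[ 0.39431776 -0.39293449  0.43371804] [[264.82769725  12.41011508]]
```

View pics/w2b.png

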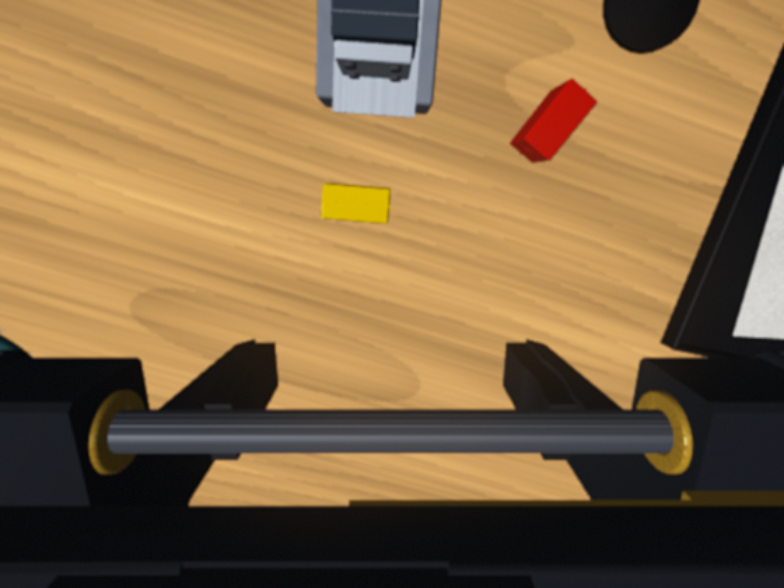

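The clamp's front end is at the top (375,60), the yellow look-alike at (355,203) and the red one at (553,120). The clamp lies almost along tool x, so I move ~80 mm further for the full view.

{"op": "drive_tool", "data": {"motion": [{"tx":0.9,"ty":0,"tz":0,"spin":0,"grip":0},{"tx":0.9,"ty":0,"tz":0,"spin":0,"grip":0},{"tx":0.9,"ty":0,"tz":0,"spin":0,"grip":0},{"tx":0,"ty":0,"tz":0,"spin":0,"grip":0}]}}

```text
time: 3.3
eef_pos: [0.4083, -0.3908, 0.2863]
orientation: [-180.0, 0.0, 17.7]
force: [-0.3, -0.2, 0.1]
grip_width: 0.0882
gripper_force: 0.0
```

Run:
```python
from h import *
c=capture("wrist"); save(c,"w3"); 
import pickle; pickle.dump(c,open("w3.pkl","wb"))
print(get_obs()["eef_pos"],proj(c,[.497,-.3465,.103]))
for n in ["mould_mid","clamp"]: print(n,[(round(x["score"],2),(np.array(x["bbox"])*[560,420,560,420]).round().tolist()) for x in recognise(c,n)][:4])
cv2.imwrite("pics/w3b.png",cv2.resize(c["img"][0:200,170:400,::-1],None,fx=3,fy=3,interpolation=cv2.INTER_CUBIC))
```

```text
[ 0.40730045 -0.39093992  0.28628891] [[264.0987186  100.52896823]]
mould_mid [(0.94, [240.0, 81.0, 299.0, 118.0]), (0.77, [231.0, 189.0, 275.0, 220.0]), (0.65, [362.0, 127.0, 419.0, 177.0])]
clamp [(0.89, [228.0, 1.0, 323.0, 151.0])]
```

View pics/w3b.png

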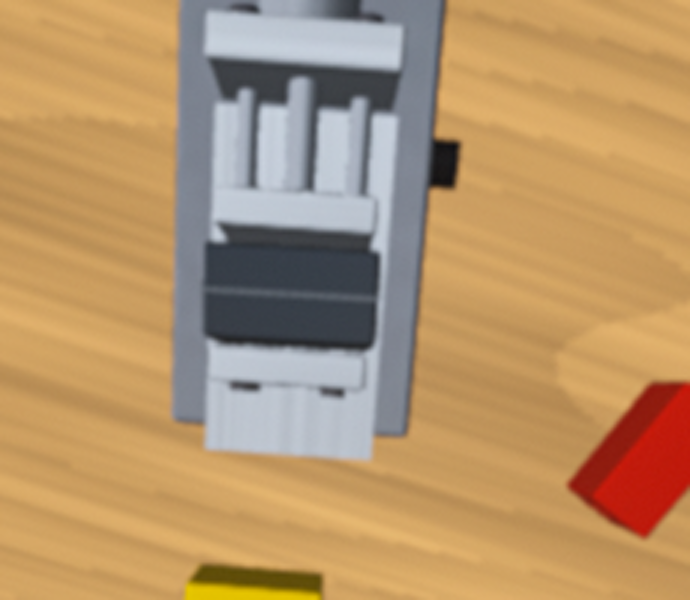

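The crop shows the dark grey mould standing between the light jaws, with its top corners at (205,243), (379,251), (376,345) and (205,338). Red and yellow blocks lie outside the clamp, so the choice is confirmed.

Run:
```python
from h import *
import pickle; c=pickle.load(open("w3.pkl","rb"))
f=lambda a:np.array(a)/3+[170,0]
m=plane(c,f([[205,243],[379,251],[376,345],[205,338],[205,290],[378,298]]),.103); print(m.round(4),m[:4].mean(0))
g=lambda a,b:(np.linalg.norm(a-b),np.degrees(np.arctan2(*(a-b)[1::-1])))
print([g(m[i],m[j]) for i,j in[(0,1),(3,2),(1,2),(0,3),(4,5)]])
b=plane(c,f([[174,420],[408,435],[180,0],[444,0]]),.055);print(b.round(4),g(b[0],b[1]),g(b[2],b[0]),g(b[3],b[1]), b[:2].mean(0))
```

```text
[[ 0.5072 -0.3154  0.103 ]
 [ 0.523  -0.3738  0.103 ]
 [ 0.4932 -0.3827  0.103 ]
 [ 0.477  -0.3237  0.103 ]
 [ 0.4925 -0.3194  0.103 ]
 [ 0.5083 -0.3783  0.103 ]] [ 0.50008789 -0.34889415  0.103     ]
[(np.float64(0.06055150631169493), np.float64(105.14386145838638)), (np.float64(0.06111640507945653), np.float64(105.3513188856862)), (np.float64(0.03116148061445326), np.float64(16.531437354161653)), (np.float64(0.03137420953649277), np.float64(15.491006411957231)), (np.float64(0.06100729973551493), np.float64(105.09674056352652))]
[[ 0.4422 -0.3133  0.055 ]
 [ 0.4659 -0.4087  0.055 ]
 [ 0.5901 -0.2761  0.055 ]
 [ 0.6198 -0.3699  0.055 ]] (np.float64(0.09832441699376751), np.float64(104.00204848433147)) (np.float64(0.15254640079827597), np.float64(14.115913029014186)) (np.float64(0.15869316838911657), np.float64(14.158168553154933)) [ 0.45405449 -0.36103707  0.055     ]
```

{"op": "drive_tool", "data": {"motion": [{"tx":0.67,"ty":-0.11,"tz":0.5,"spin":0.08,"grip":0},{"tx":0.67,"ty":-0.11,"tz":0.5,"spin":0.08,"grip":0},{"tx":0.67,"ty":-0.11,"tz":0.5,"spin":0.08,"grip":0},{"tx":0.67,"ty":-0.11,"tz":0.5,"spin":0.08,"grip":0},{"tx":0.67,"ty":-0.11,"tz":0.5,"spin":0.08,"grip":0}]}}

```text
time: 4.08
eef_pos: [0.4981, -0.3464, 0.2113]
orientation: [180.0, 0.0, 15.1]
force: [-0.3, -0.3, 0.3]
grip_width: 0.0884
gripper_force: 0.0
```

{"op": "drive_tool", "data": {"motion": [{"tx":0,"ty":0,"tz":0.7,"spin":0,"grip":0},{"tx":0,"ty":0,"tz":0.7,"spin":0,"grip":0},{"tx":0,"ty":0,"tz":0.7,"spin":0,"grip":0},{"tx":0,"ty":0,"tz":0.7,"spin":0,"grip":0},{"tx":0,"ty":0,"tz":0,"spin":0,"grip":0}]}}

```text
time: 4.7
eef_pos: [0.4963, -0.3456, 0.1257]
orientation: [-179.8, 0.2, 15.1]
force: [0.8, -0.3, -0.5]
grip_width: 0.0879
gripper_force: 0.0
```

Run:
```python
from h import *
o=get_obs(); print(o["time"],o["eef_pos"],o["orientation"],o["q"])
d=np.array([.5,-.349,.066])-o["eef_pos"]; y=np.radians(o["orientation"][2]); print((d[0]*np.cos(y)+d[1]*np.sin(y))/.03,(d[0]*np.sin(y)-d[1]*np.cos(y))/.03,-d[2]/.03)
```

```text
4.7 [ 0.49633667 -0.34555945  0.12571933] [-1.79815000e+02  1.64086868e-01  1.51124301e+01] [-3.71966193e+01  1.31151939e+01  1.06901460e+02 -1.92798557e-02
  6.02300646e+01  3.77008243e+01]
0.08798814371135046 0.14255468167031002 1.9906443355982397
```

{"op": "drive_tool", "data": {"motion": [{"tx":0.09,"ty":0.14,"tz":0.6,"spin":0,"grip":0},{"tx":0,"ty":0,"tz":0.7,"spin":0,"grip":0},{"tx":0,"ty":0,"tz":0.68,"spin":0,"grip":0},{"tx":0,"ty":0,"tz":0,"spin":0,"grip":0}]}}

```text
time: 5.2
eef_pos: [0.5008, -0.3482, 0.066]
orientation: [-179.8, 0.1, 15.2]
force: [-0.6, -0.0, 1.1]
grip_width: 0.0884
gripper_force: 0.0
```

{"op": "drive_tool", "data": {"motion": [{"tx":0,"ty":0,"tz":0,"spin":0,"grip":130},{"tx":0,"ty":0,"tz":0,"spin":0,"grip":130},{"tx":0,"ty":0,"tz":0,"spin":0,"grip":130},{"tx":0,"ty":0,"tz":0,"spin":0,"grip":130}], "newtons": 15}}

```text
time: 5.7
eef_pos: [0.5027, -0.3494, 0.0693]
orientation: [179.9, -0.1, 15.2]
force: [-1.2, 0.6, 4.1]
grip_width: 0.062
gripper_force: 15.0
```

{"op": "drive_tool", "data": {"motion": [{"tx":0,"ty":0,"tz":-0.4,"spin":0,"grip":130},{"tx":0,"ty":0,"tz":-0.7,"spin":0,"grip":130},{"tx":0,"ty":0,"tz":-0.7,"spin":0,"grip":130},{"tx":0,"ty":0,"tz":-0.7,"spin":0,"grip":130}]}}

```text
time: 6.2
eef_pos: [0.5025, -0.3494, 0.1456]
orientation: [179.9, -0.1, 15.2]
force: [0.4, 0.4, -1.8]
grip_width: 0.0617
gripper_force: 15.0
```

{"op": "drive_tool", "data": {"motion": [{"tx":-0.07,"ty":-0.5,"tz":0,"spin":0,"grip":130},{"tx":-0.07,"ty":-0.8,"tz":0,"spin":0,"grip":130},{"tx":-0.07,"ty":-0.8,"tz":0,"spin":0,"grip":130},{"tx":-0.07,"ty":-0.8,"tz":0,"spin":0,"grip":130},{"tx":-0.07,"ty":-0.8,"tz":0,"spin":0,"grip":130}]}}

```text
time: 6.82
eef_pos: [0.4617, -0.2429, 0.1427]
orientation: [-179.9, 0.0, 15.2]
force: [0.8, 0.1, -0.6]
grip_width: 0.0617
gripper_force: 15.0
```

{"op": "drive_tool", "data": {"motion": [{"tx":-0.07,"ty":-0.8,"tz":0,"spin":0,"grip":130},{"tx":-0.07,"ty":-0.8,"tz":0,"spin":0,"grip":130},{"tx":-0.07,"ty":-0.8,"tz":0,"spin":0,"grip":130},{"tx":-0.07,"ty":-0.8,"tz":0,"spin":0,"grip":130},{"tx":-0.07,"ty":-0.8,"tz":0,"spin":0,"grip":130}]}}

```text
time: 7.45
eef_pos: [0.4209, -0.1302, 0.1434]
orientation: [180.0, -0.0, 15.2]
force: [0.4, -0.4, -1.3]
grip_width: 0.0619
gripper_force: 15.0
```

{"op": "drive_tool", "data": {"motion": [{"tx":0,"ty":0,"tz":0,"spin":-0.6,"grip":130},{"tx":0,"ty":0,"tz":0,"spin":-1,"grip":130},{"tx":0,"ty":0,"tz":0,"spin":-1,"grip":130},{"tx":0,"ty":0,"tz":0,"spin":-1,"grip":130},{"tx":0,"ty":0,"tz":0,"spin":-1,"grip":130}]}}

```text
time: 8.07
eef_pos: [0.4212, -0.1309, 0.1434]
orientation: [180.0, -0.0, 43.0]
force: [-0.5, 0.6, -0.8]
grip_width: 0.062
gripper_force: 15.0
```

{"op": "drive_tool", "data": {"motion": [{"tx":0,"ty":0,"tz":0,"spin":-1,"grip":130},{"tx":0,"ty":0,"tz":0,"spin":-1,"grip":130},{"tx":0,"ty":0,"tz":0,"spin":-1,"grip":130},{"tx":0,"ty":0,"tz":0,"spin":-1,"grip":130},{"tx":0,"ty":0,"tz":0,"spin":-1,"grip":130}]}}

```text
time: 8.7
eef_pos: [0.4212, -0.1309, 0.1433]
orientation: [180.0, 0.0, 73.0]
force: [-0.3, -0.4, -1.0]
grip_width: 0.0618
gripper_force: 15.0
```

{"op": "drive_tool", "data": {"motion": [{"tx":0,"ty":0,"tz":0.5,"spin":-1,"grip":130},{"tx":0,"ty":0,"tz":0.8,"spin":-1,"grip":130},{"tx":0,"ty":0,"tz":0.8,"spin":-1,"grip":130},{"tx":0,"ty":0,"tz":0.8,"spin":0,"grip":130},{"tx":0,"ty":0,"tz":0,"spin":0,"grip":130}]}}

```text
time: 9.32
eef_pos: [0.4194, -0.1304, 0.0547]
orientation: [-179.8, -0.1, 90.8]
force: [-0.1, -0.6, -1.4]
grip_width: 0.0619
gripper_force: 15.0
```

Run:
```python
from h import *
for i in range(3):
  c=capture("scene"); o=get_obs(); print(o["time"],o["eef_pos"],o["orientation"],o["force"],o["grip_width"])
```

```text
9.375 [ 0.4205919  -0.13087915  0.05592358] [-1.79895849e+02 -4.21773774e-02  9.07928224e+01] [ 0.02614503 -0.37338481 -1.41116101] 0.06209660457523637
9.425 [ 0.42154199 -0.13132236  0.05676149] [1.79991117e+02 1.49482147e-03 9.07910077e+01] [ 1.07519797 -0.10171842 -0.65634843] 0.062006739501325105
9.475 [ 0.42217528 -0.13163984  0.05731615] [1.79916161e+02 3.13838091e-02 9.07908135e+01] [-0.09644714 -0.01052304 -1.01236467] 0.061930230949078444
```

{"op": "drive_tool", "data": {"motion": [{"tx":0,"ty":0,"tz":0.6,"spin":0,"grip":130},{"tx":0,"ty":0,"tz":0.5,"spin":0,"grip":130},{"tx":0,"ty":0,"tz":0.15,"spin":0,"grip":130},{"tx":0,"ty":0,"tz":0.0,"spin":0,"grip":130}]}}

```text
time: 9.98
eef_pos: [0.4213, -0.1317, 0.0187]
orientation: [-180.0, -0.0, 90.8]
force: [-0.7, 0.7, -0.9]
grip_width: 0.0614
gripper_force: 15.0
```

{"op": "drive_tool", "data": {"motion": [{"tx":0,"ty":0,"tz":0.1,"spin":0,"grip":130},{"tx":0,"ty":0,"tz":0.0,"spin":0,"grip":130}]}}

```text
time: 10.22
eef_pos: [0.4216, -0.1318, 0.016]
orientation: [180.0, 0.0, 90.8]
force: [0.7, 0.2, -0.2]
grip_width: 0.0617
gripper_force: 15.0
```

{"op": "drive_tool", "data": {"motion": [{"tx":0,"ty":0,"tz":0.08,"spin":0,"grip":130},{"tx":0,"ty":0,"tz":0.0,"spin":0,"grip":130}]}}

```text
time: 10.48
eef_pos: [0.4219, -0.1319, 0.0141]
orientation: [180.0, 0.0, 90.8]
force: [-0.5, -0.1, 4.2]
grip_width: 0.062
gripper_force: 15.0
```

{"op": "drive_tool", "data": {"motion": [{"tx":0,"ty":0,"tz":0.06,"spin":0,"grip":130},{"tx":0,"ty":0,"tz":0.0,"spin":0,"grip":130}]}}

```text
time: 10.72
eef_pos: [0.4219, -0.132, 0.0135]
orientation: [-180.0, 0.0, 90.8]
force: [-5.8, 1.7, 17.1]
grip_width: 0.0619
gripper_force: 15.0
```

{"op": "drive_tool", "data": {"motion": [{"tx":0,"ty":0,"tz":-0.05,"spin":0,"grip":0},{"tx":0,"ty":0,"tz":0,"spin":0,"grip":0},{"tx":0,"ty":0,"tz":0,"spin":0,"grip":0},{"tx":0,"ty":0,"tz":-0.3,"spin":0,"grip":0},{"tx":0,"ty":0,"tz":-0.7,"spin":0,"grip":0}]}}

```text
time: 11.35
eef_pos: [0.4203, -0.1313, 0.0428]
orientation: [-179.9, -0.1, 90.8]
force: [1.0, 0.3, 0.1]
grip_width: 0.0881
gripper_force: 0.0
```

{"op": "drive_tool", "data": {"motion": [{"tx":0,"ty":0,"tz":-1,"spin":0,"grip":0},{"tx":0,"ty":0,"tz":-1,"spin":0,"grip":0},{"tx":0,"ty":0,"tz":-1,"spin":0,"grip":0},{"tx":0,"ty":0,"tz":-1,"spin":0,"grip":0},{"tx":0,"ty":0,"tz":-1,"spin":0,"grip":0}]}}

```text
time: 11.98
eef_pos: [0.4213, -0.1316, 0.1946]
orientation: [180.0, 0.0, 90.8]
force: [0.2, 1.1, 0.3]
grip_width: 0.0883
gripper_force: 0.0
```

{"op": "drive_tool", "data": {"motion": [{"tx":0.8,"ty":0.6,"tz":-1,"spin":0,"grip":0},{"tx":0.8,"ty":0.6,"tz":-1,"spin":0,"grip":0},{"tx":0.8,"ty":0.6,"tz":-1,"spin":0,"grip":0},{"tx":0.8,"ty":0.6,"tz":0,"spin":0,"grip":0},{"tx":0.8,"ty":0.6,"tz":0,"spin":0,"grip":0}]}}

```text
time: 12.6
eef_pos: [0.5105, -0.0096, 0.2844]
orientation: [179.9, 0.0, 90.8]
force: [1.0, -0.6, -1.2]
grip_width: 0.088
gripper_force: 0.0
```

{"op": "drive_tool", "data": {"motion": [{"tx":0,"ty":0,"tz":0,"spin":0,"grip":100}]}}

```text
time: 12.72
eef_pos: [0.5103, -0.0093, 0.2834]
orientation: [180.0, -0.0, 90.9]
force: [0.0, -0.2, -0.4]
grip_width: 0.0803
gripper_force: 0.0
```

Run:
```python
from h import *
c=capture("wrist"); save(c,"w4"); o=get_obs(); print(o["time"],o["eef_pos"],o["orientation"],o["grip_width"])
import pickle; pickle.dump(c,open("w4.pkl","wb"))
for n in ["door_handle","stored_left_mid"]: print(n,[(round(x["score"],2),(np.array(x["bbox"])*[560,420,560,420]).round().tolist()) for x in recognise(c,n)][:4])
cv2.imwrite("pics/w4b.png",cv2.resize(c["img"][0:280,:,::-1],None,fx=1.42,fy=1.42,interpolation=cv2.INTER_CUBIC))
```

```text
12.775 [ 0.50961863 -0.01014347  0.28320135] [-1.79962730e+02  2.31803053e-02  9.08823127e+01] 0.07669140163792652
door_handle [(0.91, [278.0, 3.0, 560.0, 252.0])]
stored_left_mid []
```

View pics/w4b.png

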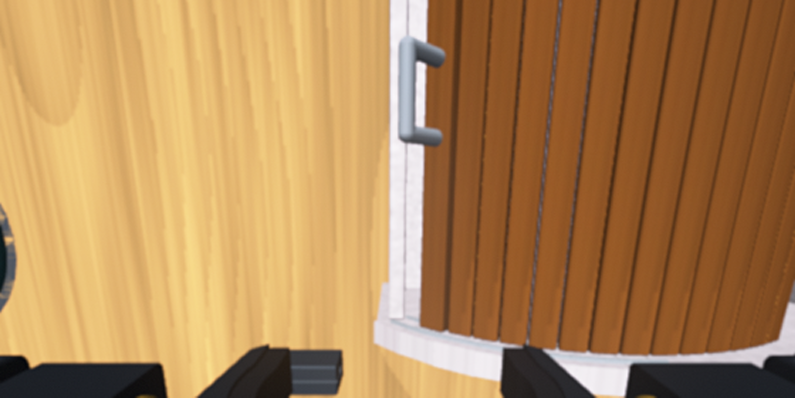

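The handle bar runs from (407,40) to (407,140), with the door edge at column ~425 and the apron front edge at column ~390 of the displayed picture. I compute its position from these.

Run:
```python
from h import *
import pickle; c=pickle.load(open("w4.pkl","rb"))
f=lambda a:np.array(a)/1.42
a=plane(c,f([[390,5],[390,270],[399,318]]),.125); print("apron front top line",a.round(4))
for z in [.17,.175,.18,.185,.19]:
    h=plane(c,f([[407,38],[407,142],[407,90]]),z); 
    rx=h[2,0]-.6581; print(z,h.round(4).tolist(),"r",np.hypot(rx,z),"ang",np.degrees(np.arctan2(z,-rx))-43)
S=np.array([.6581,.1076,.0113])
print(proj(c,pts(S,[[-.158,0,.125],[-.146,-.15,.125],[-.158,-.15,.125]]))*1.42)
```

```text
apron front top line [[ 0.504   0.1689  0.125 ]
 [ 0.5059 -0.003   0.125 ]
 [ 0.5133 -0.0406  0.125 ]]
0.17 [[0.5143, 0.1369, 0.17], [0.5155, 0.0829, 0.17], [0.5149, 0.1107, 0.17]] r 0.22226605772568372 ang 6.893571467623566
0.175 [[0.5142, 0.1354, 0.175], [0.5154, 0.0824, 0.175], [0.5148, 0.1097, 0.175]] r 0.22618450386588979 ang 7.687737879513939
0.18 [[0.5141, 0.1339, 0.18], [0.5153, 0.0819, 0.18], [0.5147, 0.1087, 0.18]] r 0.23014492059032524 ang 8.45471486384313
0.185 [[0.514, 0.1324, 0.185], [0.5152, 0.0815, 0.185], [0.5146, 0.1077, 0.185]] r 0.23414517819148484 ang 9.195614008923378
0.19 [[0.5139, 0.1309, 0.19], [0.515, 0.081, 0.19], [0.5145, 0.1067, 0.19]] r 0.23818326931051204 ang 9.91150753093968
[[383.20812321 112.08950031]
 [399.62901133 322.29051504]
 [384.11054868 322.24431633]]
```

{"op": "drive_tool", "data": {"motion": [{"tx":0.8,"ty":0,"tz":0,"spin":0,"grip":168},{"tx":0.8,"ty":0,"tz":0,"spin":0,"grip":168},{"tx":0.8,"ty":0,"tz":0,"spin":0,"grip":168},{"tx":0.8,"ty":0,"tz":0,"spin":0,"grip":168},{"tx":0.77,"ty":0,"tz":0,"spin":0,"grip":168}]}}

```text
time: 13.5
eef_pos: [0.5077, 0.1081, 0.2832]
orientation: [-180.0, 0.0, 90.7]
force: [-0.1, 0.2, -0.7]
grip_width: 0.0297
gripper_force: 0.0
```

{"op": "drive_tool", "data": {"motion": [{"tx":0,"ty":0,"tz":0.9,"spin":0,"grip":168},{"tx":0,"ty":0,"tz":0.9,"spin":0,"grip":168},{"tx":0,"ty":0,"tz":0.8,"spin":0,"grip":168},{"tx":0,"ty":0,"tz":0,"spin":0,"grip":168},{"tx":0,"ty":0,"tz":0,"spin":0,"grip":168}]}}

```text
time: 14.12
eef_pos: [0.5085, 0.108, 0.2061]
orientation: [179.9, -0.0, 90.7]
force: [-0.3, 0.1, 0.3]
grip_width: 0.0299
gripper_force: 0.0
```

Run:
```python
from h import *
o=get_obs(); print(o["time"],o["eef_pos"],o["orientation"],o["grip_width"])
c=capture("scene"); cv2.imwrite("pics/s5.png",cv2.resize(c["img"][150:250,160:300,::-1],None,fx=5,fy=5,interpolation=cv2.INTER_CUBIC))
```

```text
14.125 [0.50853578 0.1080383  0.20613249] [ 1.79935069e+02 -4.80307270e-03  9.07237536e+01] 0.029906091771255375
```

View pics/s5.png

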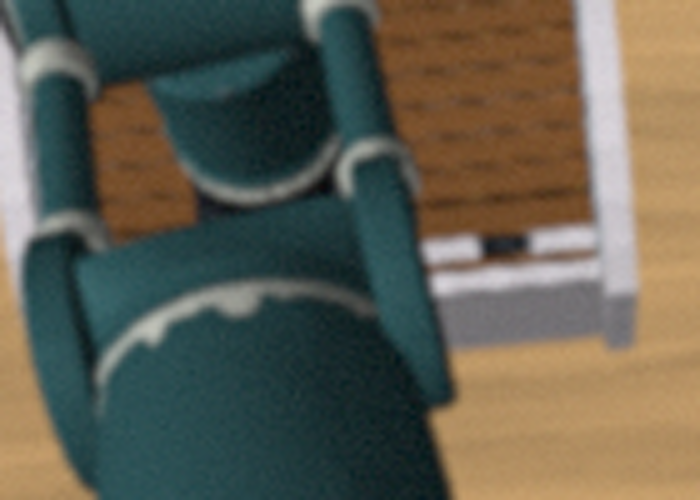

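The arm hides the handle in this view; only the right stored mould at (505,243) shows. I go down by force feedback.

{"op": "drive_tool", "data": {"motion": [{"tx":0,"ty":0,"tz":0.3,"spin":0,"grip":168},{"tx":0,"ty":0,"tz":0.35,"spin":0,"grip":168},{"tx":0,"ty":0,"tz":0.35,"spin":0,"grip":168},{"tx":0,"ty":0,"tz":0,"spin":0,"grip":168}]}}

```text
time: 14.68
eef_pos: [0.507, 0.1085, 0.1734]
orientation: [-179.8, 0.0, 90.8]
force: [0.0, 0.1, -0.0]
grip_width: 0.03
gripper_force: 0.0
```

{"op": "drive_tool", "data": {"motion": [{"tx":0,"ty":0,"tz":0.3,"spin":0,"grip":168},{"tx":0,"ty":0,"tz":0.05,"spin":0,"grip":168},{"tx":0,"ty":0,"tz":0,"spin":0,"grip":168}]}}

```text
time: 15.05
eef_pos: [0.5081, 0.1086, 0.1645]
orientation: [-180.0, 0.0, 90.8]
force: [0.3, 1.0, 0.7]
grip_width: 0.0304
gripper_force: 0.0
```

{"op": "drive_tool", "data": {"motion": [{"tx":0,"ty":0.2,"tz":0,"spin":0,"grip":215},{"tx":0,"ty":0,"tz":0,"spin":0,"grip":240},{"tx":0,"ty":0,"tz":0,"spin":0,"grip":240},{"tx":0,"ty":0,"tz":0,"spin":0,"grip":240}], "newtons": 8}}

```text
time: 15.55
eef_pos: [0.5144, 0.1087, 0.1649]
orientation: [180.0, -0.0, 90.8]
force: [0.1, -0.9, 2.2]
grip_width: 0.0094
gripper_force: 8.0
```

{"op": "drive_tool", "data": {"motion": [{"tx":0,"ty":0.54,"tz":-0.4,"spin":0,"grip":240},{"tx":0,"ty":0.57,"tz":-0.36,"spin":0,"grip":240},{"tx":0,"ty":0.6,"tz":-0.3,"spin":0,"grip":240},{"tx":0,"ty":0.62,"tz":-0.25,"spin":0,"grip":240}]}}

```text
time: 16.05
eef_pos: [0.5828, 0.1094, 0.2045]
orientation: [-179.8, 0.0, 90.8]
force: [-6.1, -0.4, 4.4]
grip_width: 0.0096
gripper_force: 8.0
```

{"op": "drive_tool", "data": {"motion": [{"tx":0,"ty":0.64,"tz":-0.2,"spin":0,"grip":240},{"tx":0,"ty":0.66,"tz":-0.14,"spin":0,"grip":240},{"tx":0,"ty":0.66,"tz":-0.08,"spin":0,"grip":240},{"tx":0,"ty":0.6,"tz":-0.02,"spin":0,"grip":240},{"tx":0,"ty":0,"tz":0,"spin":0,"grip":240}]}}

```text
time: 16.68
eef_pos: [0.6627, 0.1103, 0.2174]
orientation: [179.8, 0.0, 90.8]
force: [3.7, -1.9, -0.1]
grip_width: 0.0096
gripper_force: 8.0
```

Run:
```python
from h import *
for i in range(3): c=capture("top"); o=get_obs(); print(o["time"],o["eef_pos"],o["orientation"][2],o["force"],o["grip_width"])
```

```text
16.725 [0.66230227 0.11022541 0.2173307 ] 90.76550546771776 [ 3.1609793  -1.20441628  0.38984975] 0.00934294392099497
16.775 [0.66185544 0.11024013 0.21737606] 90.7685269793634 [ 3.8482189  -2.46465532  0.18774874] 0.009705426370713284
16.825 [0.66146913 0.11021268 0.21736409] 90.77288043675631 [ 4.64530058 -1.80960831  0.29151844] 0.009690135010668339
```

{"op": "drive_tool", "data": {"motion": [{"tx":0,"ty":0,"tz":0,"spin":0,"grip":175},{"tx":0,"ty":0,"tz":0,"spin":0,"grip":175},{"tx":0,"ty":0,"tz":-0.3,"spin":0,"grip":175},{"tx":0,"ty":0,"tz":-0.9,"spin":0,"grip":175},{"tx":0,"ty":0,"tz":-0.9,"spin":0,"grip":175}]}}

```text
time: 17.45
eef_pos: [0.6604, 0.1109, 0.281]
orientation: [-180.0, -0.0, 90.8]
force: [0.7, 0.3, 0.5]
grip_width: 0.0279
gripper_force: 0.0
```

{"op": "drive_tool", "data": {"motion": [{"tx":-0.9,"ty":-0.45,"tz":-0.5,"spin":0,"grip":100},{"tx":-1,"ty":-0.45,"tz":-0.5,"spin":0,"grip":100},{"tx":-1,"ty":-0.45,"tz":-0.5,"spin":0,"grip":100},{"tx":-1,"ty":-0.45,"tz":-0.5,"spin":0,"grip":100},{"tx":-1,"ty":-0.45,"tz":-0.5,"spin":0,"grip":100}]}}

```text
time: 18.08
eef_pos: [0.5946, -0.0379, 0.3564]
orientation: [180.0, -0.0, 90.8]
force: [-0.1, 0.2, 0.4]
grip_width: 0.0536
gripper_force: 0.0
```

{"op": "drive_tool", "data": {"motion": [{"tx":-0.8,"ty":-0.3,"tz":0,"spin":0,"grip":100},{"tx":0,"ty":0,"tz":0,"spin":0,"grip":100}]}}

```text
time: 18.32
eef_pos: [0.5862, -0.0625, 0.3562]
orientation: [179.9, 0.0, 90.6]
force: [0.6, 0.1, 0.7]
grip_width: 0.0533
gripper_force: 0.0
```

Run:
```python
from h import *
c=capture("wrist"); save(c,"w6"); o=get_obs(); print(o["time"],o["eef_pos"],o["orientation"],o["grip_width"])
import pickle; pickle.dump(c,open("w6.pkl","wb"))
for n in ["stored_left_mid"]: print(n,[(round(x["score"],2),(np.array(x["bbox"])*[560,420,560,420]).round().tolist()) for x in recognise(c,n)][:4])
cv2.imwrite("pics/w6b.png",cv2.resize(c["img"][0:280,:,::-1],None,fx=1.42,fy=1.42,interpolation=cv2.INTER_CUBIC))
```

```text
18.375 [ 0.58644819 -0.06151259  0.35580537] [ 1.79954600e+02 -3.25385645e-02  9.06973907e+01] 0.05342994144888058
stored_left_mid []
```

View pics/w6b.png

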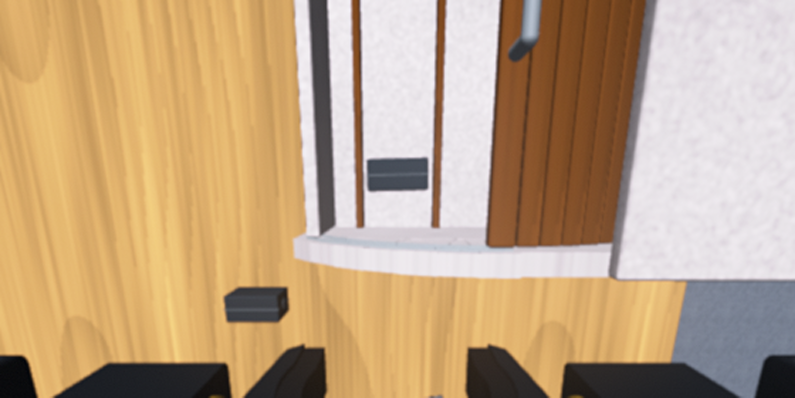

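The right stored mould's top is at (367-428,157-190), the stop strips are at columns ~357 and ~438, and our mould stands on the bench at (225-288,288-322).

Run:
```python
from h import *
import pickle; c=pickle.load(open("w6.pkl","rb"))
f=lambda a:np.array(a)/1.42
s=plane(c,f([[361,120],[433,120],[361,210],[433,210],[359,5],[436,5]]),.042);print("strips",s.round(4).tolist())
m=plane(c,f([[367,158],[428,157],[428,189],[368,191],[398,174]]),.068);print("right",m.round(4).tolist())
L=np.array([[x,y,z] for z in(.048,0) for x,y in((-.031,-.016),(.031,-.016),(.031,.016),(-.031,.016))])
print((proj(c,pts([.4215,-.132,np.radians(.8)],L))*1.42).round().tolist())
print((proj(c,pts([.6615,.109,.0113],[[-.146,-.15,.125],[.075,-.168,.223],[-.146,-.15,.02],[-.113,-.15,.042],[-.037,-.15,.042]]))*1.42).round().tolist())
cv2.imwrite("pics/w6c.png",cv2.resize(c["img"][190:240,145:225,::-1],None,fx=9,fy=9,interpolation=cv2.INTER_CUBIC))
```

```text
strips [[0.5497, 0.0689, 0.042], [0.6237, 0.0696, 0.042], [0.5485, -0.0218, 0.042], [0.6268, -0.021, 0.042], [0.549, 0.1715, 0.042], [0.6231, 0.1723, 0.042]]
right [[0.5572, 0.0304, 0.068], [0.6177, 0.0319, 0.068], [0.6186, 0.0012, 0.068], [0.5579, -0.0013, 0.068], [0.5881, 0.0155, 0.068]]
[[225.0, 321.0], [279.0, 321.0], [276.0, 294.0], [222.0, 294.0], [240.0, 309.0], [289.0, 309.0], [287.0, 284.0], [237.0, 284.0]]
[[320.0, 239.0], [616.0, 282.0], [335.0, 227.0], [363.0, 229.0], [432.0, 229.0]]
```

View pics/w6c.png

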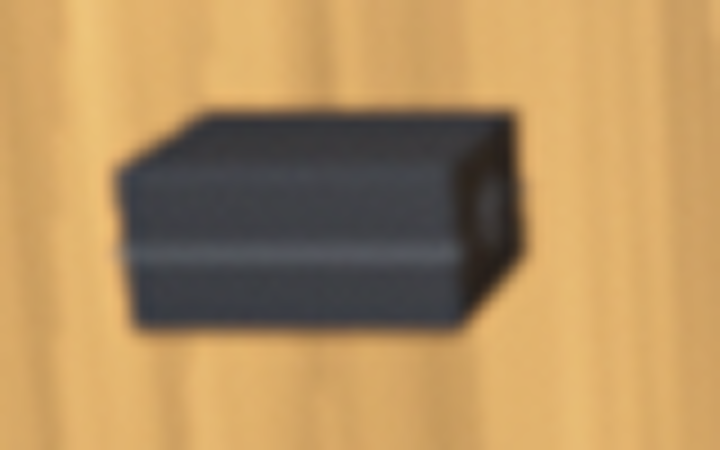

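{"op": "drive_tool", "data": {"motion": [{"tx":-0.48,"ty":-0.95,"tz":0,"spin":0,"grip":0},{"tx":-0.48,"ty":-1,"tz":0,"spin":0,"grip":0},{"tx":-0.48,"ty":-1,"tz":0,"spin":0,"grip":0},{"tx":-0.48,"ty":-1,"tz":0,"spin":0,"grip":0},{"tx":-0.48,"ty":-1,"tz":0,"spin":0,"grip":0}]}}

```text
time: 19.05
eef_pos: [0.4386, -0.1346, 0.3549]
orientation: [-180.0, -0.0, 90.9]
force: [0.1, 1.4, 0.0]
grip_width: 0.0885
gripper_force: 0.0
```

{"op": "drive_tool", "data": {"motion": [{"tx":0,"ty":-0.5,"tz":0.5,"spin":0,"grip":0},{"tx":0,"ty":0,"tz":0.5,"spin":-1,"grip":0},{"tx":0,"ty":0,"tz":0.5,"spin":-1,"grip":0},{"tx":0,"ty":0,"tz":0.5,"spin":-1,"grip":0},{"tx":0,"ty":0,"tz":0.5,"spin":-1,"grip":0}]}}

```text
time: 19.68
eef_pos: [0.4245, -0.1345, 0.2795]
orientation: [180.0, -0.0, 115.1]
force: [0.2, 0.2, -0.0]
grip_width: 0.0886
gripper_force: 0.0
```

{"op": "drive_tool", "data": {"motion": [{"tx":0,"ty":0,"tz":0.5,"spin":-1,"grip":0},{"tx":0,"ty":0,"tz":0.5,"spin":-1,"grip":0},{"tx":0,"ty":0,"tz":0.5,"spin":-1,"grip":0},{"tx":0,"ty":0,"tz":0.5,"spin":-1,"grip":0},{"tx":0,"ty":0,"tz":0.5,"spin":-1,"grip":0}]}}

```text
time: 20.3
eef_pos: [0.4246, -0.1345, 0.2045]
orientation: [180.0, -0.0, 145.1]
force: [0.1, 0.1, -0.9]
grip_width: 0.0884
gripper_force: 0.0
```

{"op": "drive_tool", "data": {"motion": [{"tx":0,"ty":0,"tz":0.5,"spin":-1,"grip":0},{"tx":0,"ty":0,"tz":0.5,"spin":-1,"grip":0},{"tx":0,"ty":0,"tz":0.5,"spin":-1,"grip":0},{"tx":0,"ty":0,"tz":0.5,"spin":-1,"grip":0},{"tx":0,"ty":0,"tz":0.5,"spin":-1,"grip":0}]}}

```text
time: 20.92
eef_pos: [0.4246, -0.1345, 0.1296]
orientation: [180.0, -0.0, 175.1]
force: [-0.8, -0.3, 0.1]
grip_width: 0.088
gripper_force: 0.0
```

{"op": "drive_tool", "data": {"motion": [{"tx":0,"ty":0,"tz":0,"spin":-1,"grip":0},{"tx":0,"ty":0,"tz":0,"spin":0,"grip":0}]}}

```text
time: 21.18
eef_pos: [0.4244, -0.1346, 0.1298]
orientation: [180.0, -0.0, -179.2]
force: [-0.2, -0.1, 0.3]
grip_width: 0.0884
gripper_force: 0.0
```

Run:
```python
from h import *
import pickle; w=pickle.load(open("w6.pkl","rb"))
m=plane(w,np.array([[120,172],[458,165],[462,325],[135,325]])/9+[145,190],.048); print(m.round(4).tolist(),m.mean(0))
for i in range(2): 
  c=capture("scene"); o=get_obs(); print(o["time"],o["eef_pos"],o["orientation"],o["q"][5])
p=m.mean(0); d=np.r_[p[:2],.03]-o["eef_pos"]; y=np.radians(o["orientation"][2]); print((d[0]*np.cos(y)+d[1]*np.sin(y))/.03,(d[0]*np.sin(y)-d[1]*np.cos(y))/.03,-d[2]/.03)
```

```text
[[0.3935, -0.1195, 0.048], [0.454, -0.1176, 0.048], [0.4528, -0.1477, 0.048], [0.3934, -0.1483, 0.048]] [ 0.4234326  -0.13325509  0.048     ]
21.225 [ 0.42452809 -0.13482659  0.1300545 ] [ 1.79976475e+02 -7.74693423e-03 -1.79270999e+02] -111.57896490997652
21.275 [ 0.42459525 -0.13502765  0.13024016] [ 1.79990296e+02  1.36671114e-02 -1.79277876e+02] -111.58642592087298
0.038007305117997194 0.05956902500001179 3.3413386972749834
```

{"op": "drive_tool", "data": {"motion": [{"tx":0,"ty":0,"tz":0.8,"spin":0.1,"grip":0},{"tx":0,"ty":0,"tz":0.9,"spin":0,"grip":0},{"tx":0,"ty":0,"tz":0.9,"spin":0,"grip":0},{"tx":0,"ty":0,"tz":0.9,"spin":0,"grip":0},{"tx":0,"ty":0,"tz":0.23,"spin":0,"grip":0}]}}

```text
time: 21.9
eef_pos: [0.423, -0.1349, 0.0169]
orientation: [179.9, -0.2, -179.9]
force: [-0.1, 0.1, -1.2]
grip_width: 0.088
gripper_force: 0.0
```

{"op": "drive_tool", "data": {"motion": [{"tx":0,"ty":0,"tz":0,"spin":0,"grip":220},{"tx":0,"ty":0,"tz":0,"spin":0,"grip":220},{"tx":0,"ty":0,"tz":0,"spin":0,"grip":220},{"tx":0,"ty":0,"tz":0,"spin":0,"grip":220},{"tx":0,"ty":0,"tz":0,"spin":0,"grip":220}], "newtons": 15}}

```text
time: 22.52
eef_pos: [0.4244, -0.1357, 0.0186]
orientation: [-180.0, 0.0, -179.8]
force: [0.4, -0.7, -0.9]
grip_width: 0.04
gripper_force: 0.0
```

{"op": "drive_tool", "data": {"motion": [{"tx":0,"ty":0,"tz":0,"spin":0,"grip":220}]}}

```text
time: 22.65
eef_pos: [0.4242, -0.1355, 0.0183]
orientation: [180.0, 0.0, -179.8]
force: [0.6, 0.9, 1.5]
grip_width: 0.0321
gripper_force: 15.0
```

{"op": "drive_tool", "data": {"motion": [{"tx":0,"ty":0,"tz":-0.4,"spin":-0.08,"grip":220},{"tx":0,"ty":0,"tz":-0.9,"spin":0,"grip":220},{"tx":0,"ty":0,"tz":-1,"spin":0,"grip":220},{"tx":0,"ty":0,"tz":-1,"spin":0,"grip":220},{"tx":0,"ty":0,"tz":-1,"spin":0,"grip":220}]}}

```text
time: 23.28
eef_pos: [0.4239, -0.1355, 0.1487]
orientation: [-180.0, 0.0, -179.3]
force: [0.5, -0.5, -1.4]
grip_width: 0.0318
gripper_force: 15.0
```

{"op": "drive_tool", "data": {"motion": [{"tx":0,"ty":0,"tz":-1,"spin":0,"grip":220},{"tx":0,"ty":0,"tz":-1,"spin":0,"grip":220},{"tx":0,"ty":0.3,"tz":-1,"spin":0,"grip":220},{"tx":-0.4,"ty":0.7,"tz":-0.8,"spin":0,"grip":220},{"tx":-0.6,"ty":0.9,"tz":0,"spin":0,"grip":220}]}}

```text
time: 23.9
eef_pos: [0.4549, -0.0783, 0.2647]
orientation: [-179.9, 0.3, -179.4]
force: [0.6, -0.4, -2.3]
grip_width: 0.0316
gripper_force: 15.0
```

{"op": "drive_tool", "data": {"motion": [{"tx":-0.6,"ty":0.9,"tz":0,"spin":0,"grip":220},{"tx":-0.6,"ty":0.9,"tz":0,"spin":0,"grip":220},{"tx":-0.6,"ty":0.9,"tz":0,"spin":0,"grip":220},{"tx":-0.6,"ty":0.9,"tz":0,"spin":0,"grip":220},{"tx":-0.6,"ty":0.9,"tz":0,"spin":0,"grip":220}]}}

```text
time: 24.52
eef_pos: [0.5421, 0.0587, 0.2617]
orientation: [-180.0, 0.0, -179.3]
force: [0.8, -1.1, -0.3]
grip_width: 0.032
gripper_force: 15.0
```

{"op": "drive_tool", "data": {"motion": [{"tx":-0.6,"ty":0.9,"tz":0,"spin":0,"grip":220},{"tx":-0.6,"ty":0.6,"tz":0,"spin":0,"grip":220},{"tx":-0.2,"ty":0.2,"tz":0,"spin":0,"grip":220},{"tx":0,"ty":0,"tz":0,"spin":0,"grip":220}]}}

```text
time: 25.02
eef_pos: [0.5831, 0.1092, 0.2612]
orientation: [-180.0, -0.0, -179.3]
force: [-0.3, 0.8, -0.3]
grip_width: 0.0318
gripper_force: 15.0
```

Run:
```python
from h import *
for i in range(3): 
  c=capture("top" if i else "scene"); o=get_obs(); print(o["time"],o["eef_pos"],o["orientation"],o["grip_width"])
  if not i: save(c,"s7"); print([(n,[(round(x["score"],2),(np.array(x["bbox"])*[560,420,560,420]).round().tolist()) for x in recognise(c,n)][:3]) for n in ["stored_left_mid"]])
```

```text
25.075 [0.58282535 0.10881104 0.26119918] [-1.79972029e+02 -4.65786204e-02 -1.79334905e+02] 0.03204388999665343
[('stored_left_mid', [])]
25.175 [0.5827649  0.10852164 0.26130033] [-1.79979875e+02 -2.35457077e-02 -1.79375502e+02] 0.032346472380226414
25.225 [0.58282526 0.10851069 0.26132991] [-1.79987555e+02 -1.26534185e-02 -1.79386764e+02] 0.031932207079932225
```

{"op": "drive_tool", "data": {"motion": [{"tx":-0.15,"ty":0,"tz":0.6,"spin":0,"grip":220},{"tx":0,"ty":0,"tz":0.8,"spin":0,"grip":220},{"tx":0,"ty":0,"tz":0.8,"spin":0,"grip":220},{"tx":0,"ty":0,"tz":0.8,"spin":0,"grip":220},{"tx":0,"ty":0,"tz":0.8,"spin":0,"grip":220}]}}

```text
time: 25.85
eef_pos: [0.5872, 0.1088, 0.145]
orientation: [-180.0, -0.1, -179.4]
force: [0.2, 0.2, -0.7]
grip_width: 0.0321
gripper_force: 15.0
```

{"op": "drive_tool", "data": {"motion": [{"tx":0,"ty":0,"tz":0.7,"spin":0,"grip":220},{"tx":0,"ty":0,"tz":0.7,"spin":0,"grip":220},{"tx":0,"ty":0,"tz":0.7,"spin":0,"grip":220},{"tx":0,"ty":0,"tz":0.5,"spin":0,"grip":220},{"tx":0,"ty":0,"tz":0.3,"spin":0,"grip":220}]}}

```text
time: 26.48
eef_pos: [0.5871, 0.109, 0.0587]
orientation: [-180.0, -0.1, -179.4]
force: [0.3, -0.3, -1.1]
grip_width: 0.0318
gripper_force: 15.0
```

{"op": "drive_tool", "data": {"motion": [{"tx":0,"ty":0,"tz":0,"spin":0,"grip":220},{"tx":0,"ty":0,"tz":0,"spin":0,"grip":220}]}}

```text
time: 26.72
eef_pos: [0.5886, 0.1094, 0.061]
orientation: [180.0, 0.1, -179.3]
force: [-0.2, 0.3, -1.6]
grip_width: 0.0319
gripper_force: 15.0
```

Run:
```python
from h import *
for i in range(3): 
  c=capture("top"); o=get_obs(); print(o["time"],o["eef_pos"],o["orientation"],o["grip_width"],o["force"])
```

```text
26.775 [0.58868825 0.10947216 0.06115522] [ 1.79985649e+02  1.00028510e-01 -1.79341928e+02] 0.03201365185999994 [ 0.44650486  0.61102553 -0.84054473]
26.825 [0.58867812 0.10944485 0.06120222] [ 1.79985405e+02  1.03038631e-01 -1.79344292e+02] 0.03207926926627956 [ 0.35939748 -0.77883779 -2.08103384]
26.875 [0.58862135 0.1094641  0.06118247] [ 1.79988075e+02  1.00501719e-01 -1.79336838e+02] 0.032129219658079876 [-0.246564    0.32620249 -1.13061624]
```

Foot contact is expected at a TCP z of ~0.038, so I close the last 20 mm slowly.

{"op": "drive_tool", "data": {"motion": [{"tx":0,"ty":0,"tz":0.2,"spin":0,"grip":220},{"tx":0,"ty":0,"tz":0.25,"spin":0,"grip":220},{"tx":0,"ty":0,"tz":0.15,"spin":0,"grip":220},{"tx":0,"ty":0,"tz":0,"spin":0,"grip":220}]}}

```text
time: 27.38
eef_pos: [0.5872, 0.1092, 0.0413]
orientation: [-180.0, -0.1, -179.3]
force: [0.5, 0.4, -0.7]
grip_width: 0.032
gripper_force: 15.0
```

{"op": "drive_tool", "data": {"motion": [{"tx":0,"ty":0,"tz":0.08,"spin":0,"grip":220},{"tx":0,"ty":0,"tz":0,"spin":0,"grip":220}]}}

```text
time: 27.62
eef_pos: [0.5879, 0.1093, 0.0397]
orientation: [180.0, -0.0, -179.3]
force: [0.1, 0.2, -1.9]
grip_width: 0.0321
gripper_force: 15.0
```

{"op": "drive_tool", "data": {"motion": [{"tx":0,"ty":0,"tz":0.06,"spin":0,"grip":220},{"tx":0,"ty":0,"tz":0,"spin":0,"grip":220}]}}

```text
time: 27.88
eef_pos: [0.5883, 0.1094, 0.0384]
orientation: [180.0, 0.1, -179.3]
force: [-0.1, 0.4, 0.7]
grip_width: 0.0323
gripper_force: 15.0
```

{"op": "drive_tool", "data": {"motion": [{"tx":0,"ty":0,"tz":0.04,"spin":0,"grip":220},{"tx":0,"ty":0,"tz":0,"spin":0,"grip":220}]}}

```text
time: 28.12
eef_pos: [0.5883, 0.1094, 0.0383]
orientation: [180.0, 0.0, -179.3]
force: [-3.4, -0.9, 8.9]
grip_width: 0.032
gripper_force: 15.0
```

{"op": "drive_tool", "data": {"motion": [{"tx":0,"ty":0,"tz":0,"spin":0,"grip":116},{"tx":0,"ty":0,"tz":0,"spin":0,"grip":116},{"tx":0,"ty":0,"tz":0,"spin":0,"grip":116},{"tx":0,"ty":0,"tz":-0.3,"spin":0,"grip":116},{"tx":0,"ty":0,"tz":-0.7,"spin":0,"grip":116}]}}

```text
time: 28.75
eef_pos: [0.5868, 0.1092, 0.0663]
orientation: [-180.0, -0.2, -179.3]
force: [0.7, -0.1, 0.8]
grip_width: 0.0481
gripper_force: 0.0
```

{"op": "drive_tool", "data": {"motion": [{"tx":0,"ty":0,"tz":-1,"spin":0,"grip":116},{"tx":0,"ty":0,"tz":-1,"spin":0,"grip":116},{"tx":0,"ty":0,"tz":-1,"spin":0,"grip":116},{"tx":0,"ty":0,"tz":-1,"spin":0,"grip":116},{"tx":0,"ty":0,"tz":-1,"spin":0,"grip":116}]}}

```text
time: 29.38
eef_pos: [0.5878, 0.1093, 0.2184]
orientation: [180.0, 0.0, -179.3]
force: [0.6, -0.9, 0.1]
grip_width: 0.048
gripper_force: 0.0
```

{"op": "drive_tool", "data": {"motion": [{"tx":0,"ty":0,"tz":-1,"spin":0,"grip":116},{"tx":0,"ty":0,"tz":-1,"spin":0,"grip":116},{"tx":0,"ty":0,"tz":-1,"spin":0,"grip":116},{"tx":0,"ty":0,"tz":0,"spin":1,"grip":116},{"tx":0,"ty":0,"tz":0,"spin":1,"grip":116}]}}

```text
time: 30.0
eef_pos: [0.5881, 0.1094, 0.3083]
orientation: [180.0, 0.1, 168.5]
force: [0.6, 0.8, -0.7]
grip_width: 0.0481
gripper_force: 0.0
```

{"op": "drive_tool", "data": {"motion": [{"tx":0,"ty":0,"tz":0,"spin":1,"grip":116},{"tx":0,"ty":0,"tz":0,"spin":1,"grip":116},{"tx":0,"ty":0,"tz":0,"spin":1,"grip":116},{"tx":0,"ty":0,"tz":0,"spin":1,"grip":116},{"tx":0,"ty":0,"tz":0,"spin":1,"grip":116}]}}

```text
time: 30.62
eef_pos: [0.5878, 0.1093, 0.3074]
orientation: [180.0, 0.0, 138.5]
force: [0.1, 0.1, -0.2]
grip_width: 0.0483
gripper_force: 0.0
```

{"op": "drive_tool", "data": {"motion": [{"tx":0,"ty":0,"tz":0,"spin":1,"grip":168},{"tx":0,"ty":0,"tz":0,"spin":1,"grip":168},{"tx":0,"ty":0,"tz":0,"spin":1,"grip":168},{"tx":0,"ty":0,"tz":0,"spin":1,"grip":168},{"tx":0,"ty":0,"tz":0,"spin":1,"grip":168}]}}

```text
time: 31.25
eef_pos: [0.5877, 0.1093, 0.3074]
orientation: [180.0, 0.0, 108.5]
force: [-1.4, -0.0, 0.0]
grip_width: 0.0299
gripper_force: 0.0
```

{"op": "drive_tool", "data": {"motion": [{"tx":0,"ty":0,"tz":0,"spin":1,"grip":168},{"tx":0,"ty":0,"tz":0,"spin":1,"grip":168},{"tx":0,"ty":0,"tz":0,"spin":1,"grip":168},{"tx":-1,"ty":0,"tz":0,"spin":0,"grip":168},{"tx":-1,"ty":0,"tz":0,"spin":0,"grip":168}]}}

```text
time: 31.88
eef_pos: [0.5884, 0.049, 0.3073]
orientation: [180.0, 0.0, 90.7]
force: [-0.6, -1.6, 0.8]
grip_width: 0.0297
gripper_force: 0.0
```

{"op": "drive_tool", "data": {"motion": [{"tx":-1,"ty":0,"tz":0,"spin":0,"grip":168},{"tx":0,"ty":0,"tz":0,"spin":0,"grip":168}]}}

```text
time: 32.12
eef_pos: [0.5888, 0.0178, 0.3074]
orientation: [180.0, 0.0, 90.5]
force: [0.8, -0.4, -0.6]
grip_width: 0.0302
gripper_force: 0.0
```

Run:
```python
from h import *
c=capture("wrist"); save(c,"w8"); o=get_obs(); print(o["time"],o["eef_pos"],o["orientation"],o["grip_width"])
import pickle; pickle.dump(c,open("w8.pkl","wb"))
for n in ["stored_left_mid"]: print(n,[(round(x["score"],2),(np.array(x["bbox"])*[560,420,560,420]).round().tolist()) for x in recognise(c,n)][:4])
cv2.imwrite("pics/w8b.png",cv2.resize(c["img"][0:280,:,::-1],None,fx=1.42,fy=1.42,interpolation=cv2.INTER_CUBIC))
```

```text
32.175 [0.58885554 0.01885463 0.3073049 ] [ 1.79972125e+02 -2.79762802e-02  9.05566912e+01] 0.030025162278714945
stored_left_mid [(0.69, [248.0, 0.0, 307.0, 43.0])]
```

View pics/w8b.png

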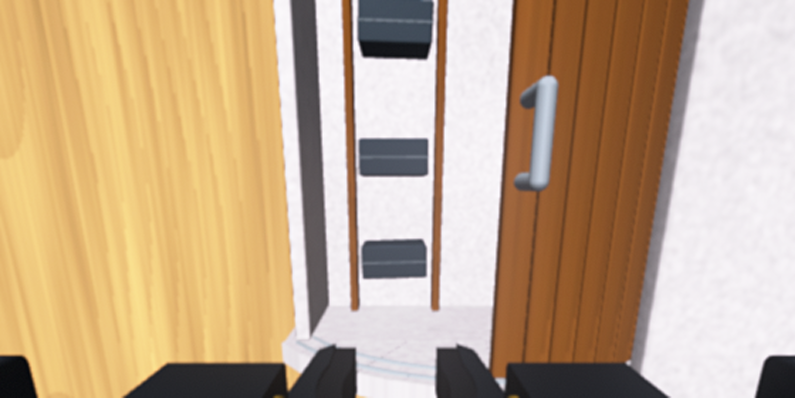

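Our mould stands in the middle at (394,157), upright and aligned between the strips. Its neighbours are at (395,25) and (394,258), and the handle bar runs from (548,80) to (541,188). Now I measure the handle.

Run:
```python
from h import *
import pickle; c=pickle.load(open("w8.pkl","rb"))
f=lambda a:np.array(a)/1.42
print(plane(c,f([[548,80],[541,188],[544.5,134]]),.231).round(4).tolist())
print(plane(c,f([[359,138],[429,138],[428,176],[360,175],[394,157]]),.068).round(4).tolist())
o=get_obs();print(o["eef_pos"])
```

```text
[[0.662, 0.1352, 0.231], [0.6636, 0.0845, 0.231], [0.6628, 0.1107, 0.231]]
[[0.5563, 0.1243, 0.068], [0.6172, 0.1248, 0.068], [0.6172, 0.093, 0.068], [0.5566, 0.0935, 0.068], [0.5868, 0.1089, 0.068]]
[0.58885479 0.01950832 0.30719989]
```

{"op": "drive_tool", "data": {"motion": [{"tx":0.6,"ty":0.49,"tz":0,"spin":0,"grip":168},{"tx":0.6,"ty":0.49,"tz":0,"spin":0,"grip":168},{"tx":0.6,"ty":0.49,"tz":0,"spin":0,"grip":168},{"tx":0.6,"ty":0.49,"tz":0,"spin":0,"grip":168},{"tx":0.63,"ty":0.49,"tz":0,"spin":0,"grip":168}]}}

```text
time: 32.85
eef_pos: [0.6624, 0.113, 0.3065]
orientation: [-180.0, 0.0, 90.7]
force: [-0.4, -0.2, 0.2]
grip_width: 0.0303
gripper_force: 0.0
```

{"op": "drive_tool", "data": {"motion": [{"tx":0,"ty":0,"tz":0.7,"spin":0,"grip":168},{"tx":0,"ty":0,"tz":0.7,"spin":0,"grip":168},{"tx":0,"ty":0,"tz":0.5,"spin":0,"grip":168},{"tx":0,"ty":0,"tz":0,"spin":0,"grip":168}]}}

```text
time: 33.35
eef_pos: [0.6596, 0.1103, 0.2469]
orientation: [-179.7, 0.0, 90.6]
force: [-0.2, -0.1, 0.3]
grip_width: 0.0299
gripper_force: 0.0
```

Run:
```python
from h import *
for i in range(3): 
  c=capture("top"); o=get_obs(); print(o["time"],o["eef_pos"],o["orientation"][2],o["grip_width"],o["force"])
```

```text
33.4 [0.66050555 0.11044813 0.24855946] 90.61567539504834 0.030120901556248577 [-0.43172856  0.09689909 -0.38587332]
33.45 [0.66122311 0.11060987 0.24984905] 90.62195139973946 0.029915343765600025 [ 0.10309996 -0.18009861  0.12480356]
33.5 [0.66162968 0.110734   0.25059876] 90.6256719133314 0.029898845133779838 [-0.74199498 -0.35090085  0.57152234]
```

Aligned; I go down 33 mm and grip the bar.

{"op": "drive_tool", "data": {"motion": [{"tx":0,"ty":0,"tz":0.4,"spin":0,"grip":168},{"tx":0,"ty":0,"tz":0.4,"spin":0,"grip":168},{"tx":0,"ty":0,"tz":0.3,"spin":0,"grip":168},{"tx":0,"ty":0,"tz":0,"spin":0,"grip":168}]}}

```text
time: 34.0
eef_pos: [0.6604, 0.111, 0.215]
orientation: [-179.8, 0.0, 90.7]
force: [-0.6, 1.2, -0.2]
grip_width: 0.0299
gripper_force: 0.0
```

{"op": "drive_tool", "data": {"motion": [{"tx":0,"ty":0,"tz":0,"spin":0,"grip":240},{"tx":0,"ty":0,"tz":0,"spin":0,"grip":240},{"tx":0,"ty":0,"tz":0,"spin":0,"grip":240},{"tx":0,"ty":0,"tz":0,"spin":0,"grip":240}], "newtons": 8}}

```text
time: 34.5
eef_pos: [0.6617, 0.1112, 0.2174]
orientation: [179.9, -0.0, 90.7]
force: [-0.3, 1.0, 0.9]
grip_width: 0.0095
gripper_force: 8.0
```

{"op": "drive_tool", "data": {"motion": [{"tx":0,"ty":-0.3,"tz":0.01,"spin":0,"grip":240},{"tx":0,"ty":-0.33,"tz":0.03,"spin":0,"grip":240},{"tx":0,"ty":-0.66,"tz":0.08,"spin":0,"grip":240},{"tx":0,"ty":-0.66,"tz":0.14,"spin":0,"grip":240},{"tx":0,"ty":-0.64,"tz":0.2,"spin":0,"grip":240}]}}

```text
time: 35.12
eef_pos: [0.5837, 0.1104, 0.2044]
orientation: [179.8, -0.0, 90.7]
force: [3.2, 0.8, 3.4]
grip_width: 0.0095
gripper_force: 8.0
```

{"op": "drive_tool", "data": {"motion": [{"tx":0,"ty":-0.62,"tz":0.25,"spin":0,"grip":240},{"tx":0,"ty":-0.6,"tz":0.3,"spin":0,"grip":240},{"tx":0,"ty":-0.57,"tz":0.36,"spin":0,"grip":240},{"tx":0,"ty":0,"tz":0,"spin":0,"grip":240},{"tx":0,"ty":0,"tz":0,"spin":0,"grip":240}]}}

```text
time: 35.75
eef_pos: [0.5273, 0.1098, 0.175]
orientation: [-179.7, -0.0, 90.7]
force: [-6.0, 2.4, 3.0]
grip_width: 0.0097
gripper_force: 8.0
```

Run:
```python
from h import *
for i in range(2): 
  c=capture("top"); o=get_obs(); print(o["time"],o["eef_pos"],o["orientation"][2],o["grip_width"],o["force"])
```

```text
35.8 [0.52761537 0.10981055 0.17519682] 90.65723220085036 0.00990570416377064 [-6.42898744  1.96763814  3.10759476]
35.85 [0.52775111 0.10983362 0.17527818] 90.65782089063858 0.009559585673591909 [-6.18142768  2.61536557  2.95685412]
```

{"op": "drive_tool", "data": {"motion": [{"tx":0,"ty":-0.32,"tz":0.24,"spin":0,"grip":240},{"tx":0,"ty":-0.32,"tz":0.26,"spin":0,"grip":240},{"tx":0,"ty":-0.3,"tz":0.27,"spin":0,"grip":240},{"tx":0,"ty":-0.18,"tz":0.18,"spin":0,"grip":240},{"tx":0,"ty":0,"tz":0,"spin":0,"grip":240}]}}

```text
time: 36.48
eef_pos: [0.4959, 0.1095, 0.1471]
orientation: [-179.9, -0.0, 90.7]
force: [-2.5, 3.2, 1.6]
grip_width: 0.0094
gripper_force: 8.0
```

{"op": "drive_tool", "data": {"motion": [{"tx":0,"ty":-0.07,"tz":0.07,"spin":0,"grip":240},{"tx":0,"ty":0,"tz":0,"spin":0,"grip":240},{"tx":0,"ty":0,"tz":0,"spin":0,"grip":240}]}}

```text
time: 36.85
eef_pos: [0.4944, 0.1094, 0.1453]
orientation: [-180.0, -0.0, 90.6]
force: [-2.5, 4.1, 5.2]
grip_width: 0.0101
gripper_force: 8.0
```

{"op": "drive_tool", "data": {"motion": [{"tx":0,"ty":-0.07,"tz":0.06,"spin":0,"grip":240},{"tx":0,"ty":0,"tz":0,"spin":0,"grip":240},{"tx":0,"ty":0,"tz":0,"spin":0,"grip":240}]}}

```text
time: 37.22
eef_pos: [0.493, 0.1094, 0.1438]
orientation: [179.9, -0.0, 90.7]
force: [-0.4, 4.9, 4.4]
grip_width: 0.0098
gripper_force: 8.0
```

{"op": "drive_tool", "data": {"motion": [{"tx":0,"ty":-0.07,"tz":0.06,"spin":0,"grip":240},{"tx":0,"ty":0,"tz":0,"spin":0,"grip":240},{"tx":0,"ty":0,"tz":0,"spin":0,"grip":240}]}}

```text
time: 37.6
eef_pos: [0.493, 0.1094, 0.1436]
orientation: [179.6, -0.0, 90.7]
force: [3.3, 3.9, 7.6]
grip_width: 0.0096
gripper_force: 8.0
```

{"op": "drive_tool", "data": {"motion": [{"tx":0,"ty":-0.1,"tz":0.05,"spin":0,"grip":240},{"tx":0,"ty":0,"tz":0,"spin":0,"grip":240},{"tx":0,"ty":0,"tz":0,"spin":0,"grip":240}]}}

```text
time: 37.98
eef_pos: [0.493, 0.1094, 0.1436]
orientation: [179.2, -0.0, 90.7]
force: [8.1, 3.0, 8.2]
grip_width: 0.0095
gripper_force: 8.0
```

{"op": "drive_tool", "data": {"motion": [{"tx":0,"ty":0.13,"tz":-0.05,"spin":0,"grip":197},{"tx":0,"ty":0,"tz":0,"spin":0,"grip":197},{"tx":0,"ty":0,"tz":0,"spin":0,"grip":197}]}}

```text
time: 38.35
eef_pos: [0.4897, 0.1086, 0.1402]
orientation: [-179.8, 0.1, 90.7]
force: [-0.2, 0.3, 0.5]
grip_width: 0.02
gripper_force: 0.0
```

Run:
```python
from h import *
for i in range(2): 
  c=capture("top"); o=get_obs(); print(o["time"],o["eef_pos"],o["grip_width"],o["force"],o["gripper_force"])
```

```text
38.4 [0.48983315 0.10865813 0.14032171] 0.020377626891227626 [-0.27583928  0.21699665 -0.89014766] 0.0
38.45 [0.49003748 0.10878533 0.14055767] 0.01998971987558251 [-0.30850946 -0.33790453 -0.55342246] 0.0
```

Free of contact. I lift straight up, then move away to see the door.

{"op": "drive_tool", "data": {"motion": [{"tx":0,"ty":0.08,"tz":-0.2,"spin":0,"grip":197},{"tx":0,"ty":0,"tz":-0.5,"spin":0,"grip":197},{"tx":0,"ty":0,"tz":-0.8,"spin":0,"grip":197},{"tx":0,"ty":0,"tz":-1,"spin":0,"grip":197},{"tx":0,"ty":0,"tz":-1,"spin":0,"grip":197}]}}

```text
time: 39.08
eef_pos: [0.4936, 0.1092, 0.2488]
orientation: [179.9, -0.0, 90.7]
force: [0.5, -0.5, 0.3]
grip_width: 0.0199
gripper_force: 0.0
```

{"op": "drive_tool", "data": {"motion": [{"tx":-0.8,"ty":0,"tz":-1,"spin":0,"grip":197},{"tx":-1,"ty":0,"tz":-0.5,"spin":0,"grip":197},{"tx":-1,"ty":0,"tz":0,"spin":0,"grip":197},{"tx":-0.8,"ty":0,"tz":0,"spin":0,"grip":197},{"tx":0,"ty":0,"tz":0,"spin":0,"grip":197}]}}

```text
time: 39.7
eef_pos: [0.4949, 0.0, 0.2929]
orientation: [179.9, 0.0, 90.5]
force: [0.1, 0.3, -0.6]
grip_width: 0.0202
gripper_force: 0.0
```

Run:
```python
from h import *
c=capture("wrist"); save(c,"w9"); o=get_obs(); print(o["time"],o["eef_pos"],o["orientation"],o["qd"].round(2))
a=.75
for t in (0,.03,.06): print(t,(proj(c,pts([.6615,.109,.0113],[[-.231*np.cos(a+t),y,.231*np.sin(a+t)] for y in(-.022,.022)]))*1.42).round(1).tolist())
cv2.imwrite("pics/w9b.png",cv2.resize(c["img"][0:280,:,::-1],None,fx=1.42,fy=1.42,interpolation=cv2.INTER_CUBIC))
```

```text
39.75 [0.49481919 0.00085541 0.29264368] [ 1.79915289e+02 -1.90330031e-02  9.05646155e+01] [ 1.31  0.34  0.31  0.37 -0.15  0.15]
0 [[393.1, 156.8], [392.7, 81.3]]
0.03 [[400.6, 156.3], [400.6, 79.3]]
0.06 [[408.7, 155.7], [409.1, 77.3]]
```

View pics/w9b.png

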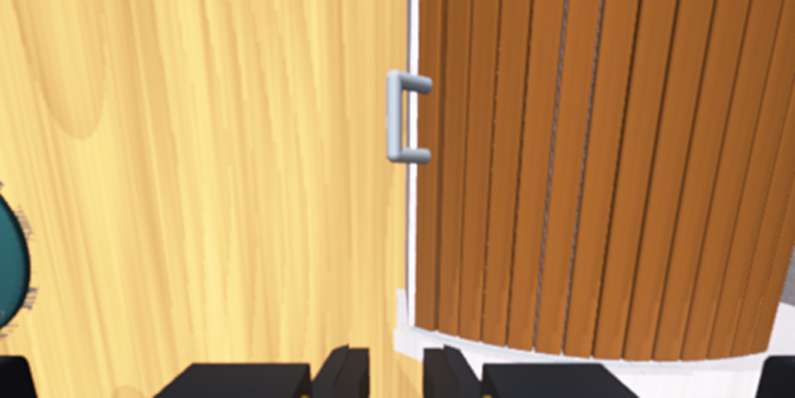

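The door is down on the apron: the handle bar is at column ~394, where shut predicts 393 and 0.03 rad predicts 401. The hard stop was also felt, so I hand in.

```bash
python3 -c "
from rig import *
print(close_job())"
```

```text
the job is handed in; nothing more can be done
None
```

The job is handed in: the mould stands upright between the two stops, midway between its neighbours, and the door is shut to its hard stop with the arm clear. It took about 40 s of the 72 s, and the hand-in gave no verdict.

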